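Shut the balance's front sash and hold its roof flap open

TASK

Get the weighing balance ready for a colleague who will lower a sample in from above: with the roof flap still shut, slide the raised glass front sash (it has a ledge handle on its top edge) all the way down, then lift the hinged roof flap (it has an upright tab near its front edge) and hold it open at 45 degrees. The flap falls shut if let go, so finish while still holding it steady at that angle, with the sash still fully down; leave the bottle, jar and beaker beside the balance where they are.

Things in the scene. Friction and masses are not known exactly. Their poses are not given: they have to be found in the camera images.
- balance: White lab balance with a glazed box on top, fixed to the bench; origin at the centre of its base's underside, own x away from its front, z up. Base 200 (x) by 220 (y) by 50 mm high; a 34 mm high grey console reaches 187 mm in front of the origin. Box walls up to 182 mm, outer faces at y +-110, x -102 and +98 mm. The roof flap lies on top (upper face at 190 mm), the sash closes the front.
- sash (a joint): How far the front sash is raised, m: 0 fully down (shut), 0.11 top stop. It starts raised by 0.05 to 0.10. It slides vertically and stays where it is left: about 3 N pushes it down, about 9 N lifts it.
- sash_grip (a point): Grip point in the sash's handle: a level aluminium ledge on the sash's top edge, 40 mm wide (y), 12 mm thick, sticking out 50 mm from the sash's front. The point is at mid width and thickness, 27 mm in front of the pane, 23 mm from the free end; at (-134, 0, 184) mm in the balance's frame (and its axes) when down; rises with the sash, a framed pane 194 wide, 140 high, 7 mm thick.
- flap (a joint): Opening angle of the roof flap, rad: 0 shut (lying level), pi/4 = 45 degrees, stop at 1.3. Starts shut. It swings freely and falls shut from any angle when let go; 1 to 3 N at the tab lifts it.
- flap_grip (a point): Grip point in the flap's tab: an upright aluminium plate 12 mm thick (y), 30 mm long (x), rising 54 mm above the flap, mid width near its front edge. The point is in the plate's middle, 20 mm below its top, 34 mm above the flap; at (-60, 0, 224) mm in the balance's frame (and its axes) when shut; turns with the flap, a glass panel 175 by 200 by 8 mm that ends 30 mm in front of the point.
- flap_hinge (a point): Middle of the flap's hinge line at the top of the balance's back, fixed at (85, 0, 186) mm in the balance's frame. The line runs along the balance's y; the flap's front edge swings up and back, away from the front. The tab's grip point lies 145 mm in front of and 38 mm above it when shut.
- reagent_bottle: Bystander: white plastic bottle with white cap, 64 mm across, 150 mm tall, standing beside the balance; origin at the centre of its underside. Leave alone.
- amber_jar: Bystander: brown glass jar with black cap, 60 mm across, 90 mm tall; origin at the centre of its underside. Leave alone.
- beaker: Bystander: empty glass beaker, 68 mm across, 85 mm tall; origin at the centre of its underside. Leave alone.

How it is judged:
By the outcome, as a careful person would: the job done as asked, in the order asked, and still so for the second after the job is handed in, while the arm keeps its last pose, push and grip.
It also fails if it takes over 45 s, if anything falls off the work surface, if the arm or the gripper's body presses on something with over 40 N, if the wrist force passes 120 N, or if a joint passes its speed limit or range.

ROBOT

A 6-joint arm with a two-finger parallel gripper is mounted at the origin on the work surface. World frame = base frame: x ahead of the robot, y to its left, z up, the work surface at z = 0. Lengths are in mm, angles in rad, forces in N, time in s.
With the tool pointing down it reaches from about 300 to 775 mm from the base axis. Payload 14.6 kg.
Tool frame: the origin (TCP) lies at the very end of the fingers, on their centre line; the grasp point (between the pads) lies 19 mm behind it (pinch_z is the distance from the TCP to the grasp point, in mm); x points along the fingers, z is the direction in which the jaws open and shut, and the axes are right-handed (so a half turn about x gives the same grasp; the last joint's range is limited). The gripper opens to 94 mm and grips with 3 to 60 N. Pads are 16 mm wide; open, the fingers measure 119 mm over their backs; the gripper's body (75 mm by 177 mm) begins 78 mm behind the grasp point.
Start: joints at [1.064, 0.3, 1.521, -0, 1.321, -0.067], TCP at [234.163, 497.651, 179.746] pointing down, gripper open.
Joint ranges: [-3.03, 3.03], [-0.79, 2.21], [0.23, 2.52], [-1.04, 4.18], [0, 3.07], [-2.55, 2.55]. Speed limits (rad/s): [2.22, 2.22, 2.57, 3.14, 3.14, 3.14].

INTERFACE

Orientations are given as [roll, pitch, yaw] about the fixed x, y, z axes, in that order (R = Rz(yaw) Ry(pitch) Rx(roll)).
In Python, from cell import read_state, camera, sign_off, pinch_z gives the robot as it stands. The module is installed in compiled form; this text tells all that it offers.
- The arm moves only by the tool arm_command, never from a script. Its argument "series" is a list of rows, each a list of 3 entries, a list of its own where there are three numbers: the finger opening in mm, from 0 to 94, then the shift along the tool's x, y, z in mm, then the turn about the tool's x in degrees. A call has 1 to 12 rows; each row is the pose to reach, as a shift and turn from the pose measured when the call began, along the tool's axes at that moment; what a row does not reach only later rows make up. A row lasts 1/8 s, in which the tool goes at most 62.5 mm and 10.7 degrees, less where a joint would pass 70% of its speed; a pose out of reach is approached as far as the arm can. A call with a gripper value outside its range is refused whole. The fingers move at their own pace and stop on an object; "newtons" is the grip in N (left out, the last holds). Time passes only in rows, so rows that repeat a pose let the fingers close. It gives the time, the measured TCP pose, the force and the opening at its end, in the units of the state.
- read_state(): the state, without advancing time (a new reading comes with each control period).
- camera(name): name is "scene" or "top" or "wrist"; returns a dict with "pixels" (384x512x3 uint8, red, green, blue), "range_z" (384x512 float32, mm along the optical axis (not along the pixel's ray), 0 where there is no reading), "fov_y" (degrees; the focal length in pixels is half the picture's height over the tangent of half this angle, whatever the lens; pixels are square), "cx", "cy" (the principal point, pixels), "k1" (the pictures are not rectified: a ray, as slopes to the right and down, at radius r is drawn at 1 + k1 r^2 times it, then the intrinsics apply), "R" (3x3) and "t" (3): a world point X has camera coordinates R X + t. Camera axes: x right, y down, z forward; pixel columns grow to the right and rows downward; lengths in mm; the calibration is good to about 2 mm. A picture is of the moment at which its call begins.
- sign_off(): hands the job in, once; it reports no verdict.
The state is a dict: "clock": time; "joints": joint angles; "qd": joint speeds; "effort": joint torques, N m; "eef_pos": TCP position; "eef_rot": TCP orientation; "wrist_force": force on the tool from outside, world axes, zero at the start; "moment": the same for the moment, N m; "finger_gap": finger opening in mm.
Only numpy, scipy, OpenCV 4.12 (cv2) and the standard library are available. Lean on these libraries where they do the work, as an engineer would, in place of code of your own. Each camera call takes 0.05 s, during which the arm holds its last target.

## Working session

There is one attempt and no reset: what is moved stays moved. The work goes in short steps, Python scripts to look and compute and a tool call to move; the robot and the scene stay as the last step left them, time stands still between calls to the robot, and variables do not carry over. Pictures are saved under pics/ and viewed, and the job is handed in when it is done.

Besides the shell and the picture viewer there is one more tool, called after "Emit:" in YAML: its name, and indented under it one key for each argument. arm_command: Moves the arm, as the interface text tells. Its arguments: {"type":"object","properties":{"series":{"type":"array"},"newtons":{"type":"number"}},"required":["series"]}

```bash
mkdir -p pics; ls; cat > h.py <<'E'
import numpy as np, cv2
from cell import read_state, camera, sign_off, pinch_z
def shot(name,fn):
    c=camera(name); np.savez('pics/'+fn+'.npz',**{k:np.array(v) for k,v in c.items()})
    cv2.imwrite('pics/'+fn+'.png',cv2.cvtColor(c['pixels'],cv2.COLOR_RGB2BGR)); return c
def load(fn): return dict(np.load('pics/'+fn+'.npz'))
def cloud(c):
    h,w=c['range_z'].shape; f=h/2/np.tan(np.radians(float(c['fov_y']))/2)
    u,v=np.meshgrid(np.arange(w),np.arange(h))
    K=np.array([[f,0,float(c['cx'])],[0,f,float(c['cy'])],[0,0,1]])
    p=cv2.undistortPoints(np.stack([u,v],-1).reshape(-1,1,2).astype(np.float64),K,np.array([float(c['k1']),0,0,0])).reshape(h,w,2)
    z=c['range_z'][...,None].astype(float)
    X=np.concatenate([p*z,z],-1)
    return (X-c['t'])@c['R'], c['range_z']>0
def proj(c,P):
    h,w=c['range_z'].shape; f=h/2/np.tan(np.radians(float(c['fov_y']))/2)
    q=np.asarray(P)@c['R'].T+c['t']; s=q[...,:2]/q[...,2:]; r2=(s**2).sum(-1,keepdims=True)
    return s*(1+float(c['k1'])*r2)*f+np.array([float(c['cx']),float(c['cy'])])
E
python3 - <<'E'
from h import *
print(read_state(),pinch_z)
for n in ('scene','top','wrist'):
    c=shot(n,n+'0'); print(n,c['fov_y'],c['cx'],c['cy'],c['k1'],c['R'].round(3).tolist(),c['t'])
E
```

```text
pics
{'clock': 0.0, 'joints': array([ 1.06440853e+00,  3.00467018e-01,  1.52160859e+00, -5.21487467e-06,
        1.32070860e+00, -6.65904332e-02]), 'qd': array([-6.57296878e-04,  1.11880995e-04, -1.92786312e-03,  4.89722833e-04,
       -5.29483646e-05,  1.24268475e-03]), 'effort': array([-1.61926910e-04, -5.31807232e+01, -3.52740562e+01,  7.08675524e-02,
        2.44271639e-02, -1.54728909e-04]), 'eef_pos': array([234.01556894, 497.39158719, 179.17695693]), 'eef_rot': array([ 3.07924129,  1.56960476, -2.07294376]), 'wrist_force': array([-0.29080527, -0.61249695,  0.5452411 ]), 'moment': array([-0.0318246 ,  0.03717363,  0.01734586]), 'finger_gap': 93.66994895979205} 18.8
scene 50.42970047232192 261.6315461579811 189.8713492594311 -0.07066217461831302 [[-0.995, 0.096, -0.005], [0.088, 0.892, -0.443], [-0.038, -0.441, -0.897]] [ 570.68280479  -32.45038443 1086.35011651]
top 52.523066919073756 256.8115325255836 194.6544338969765 -0.08021063451104278 [[0.025, -1.0, -0.001], [-0.978, -0.025, -0.209], [0.209, 0.006, -0.978]] [  61.72008403  620.31673676 1123.99373505]
wrist 67.60909035654777 257.77787412466387 195.1161463829623 -0.04133762592471202 [[0.427, 0.904, -0.001], [0.875, -0.413, 0.251], [0.227, -0.108, -0.968]] [-549.41681773  -23.77243717  391.64086088]
```

View pics/scene0.png

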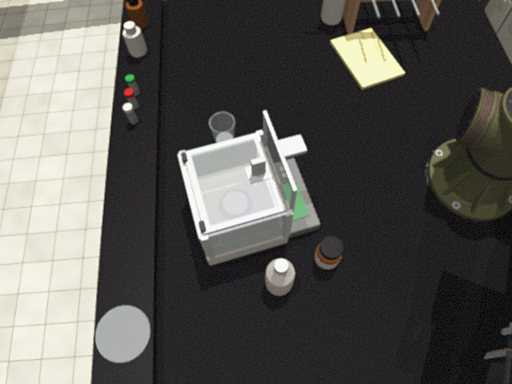

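View pics/top0.png

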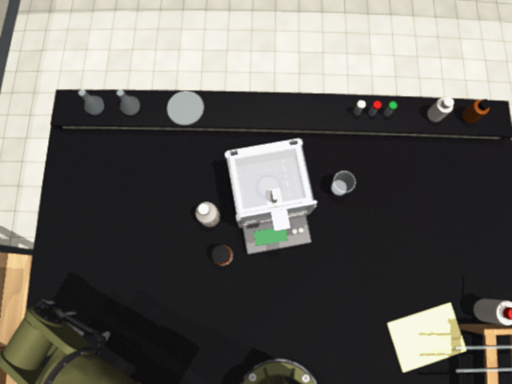

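View pics/wrist0.png

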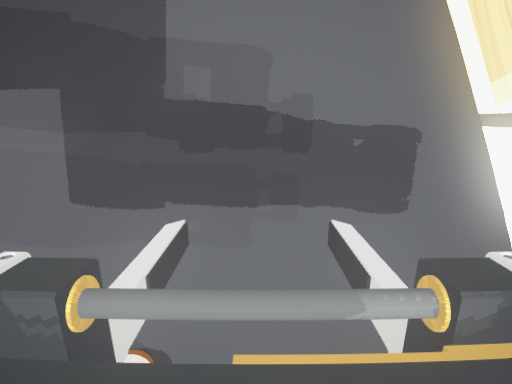

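The scene camera shows the balance around pixel (240,195), with its ledge handle at (290,147) and its tab at (258,168). In the top view the ledge is at (280,218), the bottle at (207,213), the jar at (222,255) and the beaker at (343,184). Next I'll measure them.

```bash
python3 - <<'E'
from h import *
for n in ('top','scene'):
    c=load(n+'0'); P,m=cloud(c)
    for (nm,pts) in {'top':[('ledge',(280,218)),('tab',(275,196)),('console',(270,237)),('bottle',(207,210)),('jar',(222,255)),('beaker',(343,184)),('cornerBL',(230,153)),('cornerBR',(298,144))],'scene':[('ledge',(292,147)),('tab',(258,166)),('bottle',(281,267))]}[n]:
        print(n,nm,P[pts[1],pts[0]].round(1),m[pts[1],pts[0]])
    box=m&(P[...,0]>350)&(P[...,0]<800)&(abs(P[...,1])<300)
    hs=np.histogram(P[box][:,2],bins=np.arange(-10,330,10)); print(dict(zip(hs[1].tolist(),hs[0].tolist())))
    k=cv2.resize(cv2.cvtColor(c['pixels'],cv2.COLOR_RGB2BGR)[110:280,190:370] if n=='top' else cv2.cvtColor(c['pixels'],cv2.COLOR_RGB2BGR)[100:300,160:340],None,fx=4 if n=='top' else 3,fy=4 if n=='top' else 3)
    cv2.imwrite(f'pics/{n}0z.png',k[:600])
E
```

```text
top ledge [516.8  17.  271.3] True
top tab [578.3  29.1 243.2] True
top console [492.8  33.9  39.6] True
top bottle [553.1 216.1 148.5] True
top jar [431.8 174.   86.8] True
top beaker [ 673.7 -200.9    5.9] True
top cornerBL [706.7 154.  197.7] True
top cornerBR [739.3 -35.2 193.6] True
{-10: 8182, 0: 8899, 10: 54, 20: 143, 30: 1615, 40: 150, 50: 91, 60: 97, 70: 64, 80: 240, 90: 226, 100: 101, 110: 67, 120: 23, 130: 42, 140: 97, 150: 73, 160: 35, 170: 97, 180: 2998, 190: 1836, 200: 43, 210: 39, 220: 38, 230: 44, 240: 86, 250: 21, 260: 527, 270: 41, 280: 0, 290: 0, 300: 0, 310: 0}
scene ledge [512.8  21.9 267.4] True
scene tab [583.3  37.4 229.8] True
scene bottle [555.4 232.3 151.1] True
{-10: 5863, 0: 15089, 10: 195, 20: 234, 30: 1327, 40: 355, 50: 359, 60: 347, 70: 297, 80: 416, 90: 593, 100: 327, 110: 271, 120: 162, 130: 201, 140: 282, 150: 353, 160: 225, 170: 273, 180: 2996, 190: 4699, 200: 143, 210: 119, 220: 125, 230: 121, 240: 187, 250: 64, 260: 689, 270: 134, 280: 0, 290: 0, 300: 0, 310: 0}
```

View pics/top0z.png

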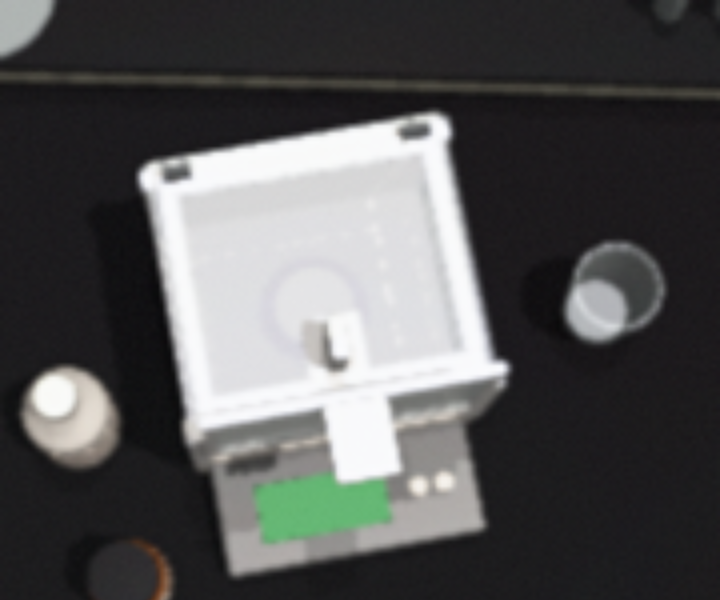

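View pics/scene0z.png

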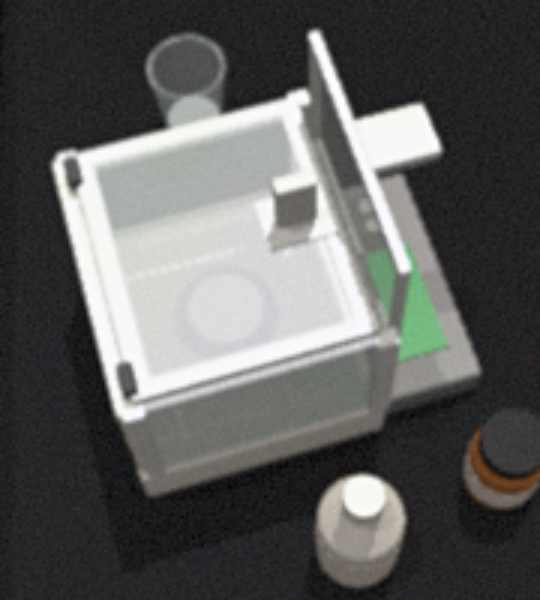

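```bash
python3 - <<'E'
from h import *
for n in ('top','scene'):
    c=load(n+'0'); P,m=cloud(c); Q=P[m]
    reg=(Q[:,0]>400)&(Q[:,0]<800)&(abs(Q[:,1])<170)
    print(n)
    r=Q[reg&(Q[:,2]>176)&(Q[:,2]<204)]
    print(' roof',cv2.minAreaRect(r[:,:2].astype(np.float32)), np.median(r[:,2]))
    s=Q[reg&(Q[:,2]>255)&(Q[:,2]<285)]
    print(' sash+ledge',cv2.minAreaRect(s[:,:2].astype(np.float32)),np.percentile(s[:,2],[10,50,90]))
    f=Q[reg&(Q[:,2]>26)&(Q[:,2]<44)]
    print(' console',cv2.minAreaRect(f[:,:2].astype(np.float32)))
    t=Q[(abs(Q[:,0]-580)<40)&(abs(Q[:,1]-30)<50)&(Q[:,2]>236)&(Q[:,2]<250)]
    print(' tab top',len(t),t.mean(0),cv2.minAreaRect(t[:,:2].astype(np.float32)))
    # yaw from balance: from roof rect
    rr=cv2.minAreaRect(r[:,:2].astype(np.float32)); a=np.radians(rr[2]); a=(a+np.pi/4)%(np.pi/2)-np.pi/4
    u=np.array([np.cos(a),np.sin(a)]); v=np.array([-u[1],u[0]]); print(' yaw',np.degrees(a))
    L=np.c_[s[:,:2]@u,s[:,:2]@v,s[:,2]]
    for x in np.arange(L[:,0].min(),L[:,0].max(),5):
        k=L[(L[:,0]>=x)&(L[:,0]<x+5)]
        if len(k): print('  %.0f n%d y %.1f..%.1f z %.1f'%(x,len(k),k[:,1].min(),k[:,1].max(),np.median(k[:,2])))
    # Ledge
    med=[x for x in [1]]
    x0=L[:,0].min(); k=L[(L[:,0]<x0+42)]; print(' ledge mid y',(np.percentile(k[:,1],[2,98])),'xmin',x0)
E
```

```text
top
 roof ((639.8153686523438, 43.26531982421875), (207.09071350097656, 220.15695190429688), 11.83618450164795) 189.29801828491165
 sash+ledge ((518.0018310546875, 17.771499633789062), (57.18547439575195, 196.0745849609375), 11.816640853881836) [264.60287184 267.40046296 269.75865799]
 console ((545.4734497070312, -0.0137176513671875), (182.6122283935547, 394.2757873535156), 14.577617645263672)
 tab top 63 [579.67944963  26.98397493 243.46732865] ((567.6488037109375, 15.867973327636719), (74.25825500488281, 23.546630859375), 42.26164627075195)
 yaw 11.836184501647951
  482 n37 y -107.8..-69.3 z 266.8
  487 n32 y -108.5..-68.8 z 267.1
  492 n33 y -107.6..-68.8 z 267.1
  497 n33 y -108.1..-69.8 z 267.6
  502 n33 y -107.2..-68.6 z 268.2
  507 n31 y -107.8..-69.1 z 268.2
  512 n32 y -108.5..-70.1 z 267.6
  517 n30 y -106.6..-68.8 z 267.6
  522 n33 y -108.4..-69.7 z 267.0
  527 n69 y -184.0..8.1 z 266.3
  532 n166 y -186.9..7.6 z 267.6
  537 n53 y -185.4..9.2 z 267.5
 ledge mid y [-107.73675416  -69.11943631] xmin 482.0393594528407
scene
 roof ((638.219970703125, 42.93785858154297), (204.
[... 282 characters left out ...]
44.8060607910156, 266.767578125), 85.0810546875)
 tab top 139 [573.99944852  26.54404345 243.55362358] ((573.2662963867188, 11.483440399169922), (57.679718017578125, 48.91065979003906), 12.743449211120605)
 yaw 12.13289451599121
  480 n42 y -110.4..-70.8 z 268.7
  485 n45 y -110.3..-71.6 z 268.9
  490 n50 y -109.3..-70.6 z 268.6
  495 n43 y -111.0..-70.4 z 268.5
  500 n48 y -109.7..-70.9 z 268.8
  505 n48 y -110.4..-69.5 z 269.3
  510 n44 y -111.6..-70.0 z 268.3
  515 n46 y -109.2..-71.3 z 269.0
  520 n49 y -110.6..-70.8 z 269.0
  525 n65 y -184.2..-25.8 z 269.0
  530 n217 y -187.9..7.0 z 268.9
  535 n166 y -185.5..6.3 z 266.1
 ledge mid y [-109.82407813  -70.96358683] xmin 479.6775290370485
```

```bash
cat >> h.py <<'E'
from scipy.spatial.transform import Rotation as Ro
YAW=np.radians(11.85); O=np.array([642,44,0.]); RB=Ro.from_euler('z',YAW).as_matrix()
def W(p): return O+RB@np.array(p,float)
def plan(target):  # TCP world
    s=read_state(); R=Ro.from_euler('xyz',s['eef_rot']).as_matrix()
    d=R.T@(np.array(target)-s['eef_pos'])
    # turn about tool x so that tool z aligns +-balance y
    yb=R.T@(RB@[0,1,0]); a=np.degrees(np.arctan2(-yb[1],yb[2])); a=(a+90)%180-90
    print('clock %.2f pos'%s['clock'],s['eef_pos'].round(1),'shift',d.round(1),'turn %.1f'%a,'F',s['wrist_force'].round(1),'gap %.1f'%s['finger_gap'], 'j',s['joints'].round(2)); print(R.round(3).tolist())
    return d,a
E
python3 - <<'E'
from h import *
g=W([-134,0,184+78]); print(g); plan([g[0],g[1],330]); print(W([-60,0,224]))
E
```

```text
[510.85573302  16.48307363 262.        ]
clock 0.15 pos [234.1 497.5 179.3] shift [-150.4 -455.2 -317.5] turn -37.0 F [-0.3  0.   0.7] gap 94.0 j [ 1.06  0.3   1.52  0.    1.32 -0.07]
[[-0.0, -0.905, 0.426], [-0.001, 0.426, 0.905], [-1.0, 0.0, -0.001]]
[583.27868642  31.67898819 224.        ]
```

Emit:
arm_command:
  series:
    - [94,[-50,0,0],0]
    - [94,[-100,0,0],0]
    - [94,[-150,0,0],0]
    - [94,[-150,-50,-35],-4]
    - [94,[-150,-100,-70],-9]
    - [94,[-150,-150,-105],-14]
    - [94,[-150,-200,-140],-19]
    - [94,[-150,-250,-175],-24]
    - [94,[-150,-300,-210],-28]
    - [94,[-150,-350,-245],-32]
    - [94,[-150,-400,-280],-37]
    - [94,[-150,-400,-280],-37]

```text
clock: 1.65
eef_pos: [477.8, 70.9, 328.7]
eef_rot: [1.92, 1.569, -2.59]
wrist_force: [-0.2, 0.2, 0.1]
finger_gap: 94.0
```

```bash
python3 - <<'E'
from h import *
g=W([-134,0,184+78]); plan([g[0],g[1],330])
E
```

```text
clock 1.65 pos [477.8  70.9 328.7] shift [ -1.3 -21.4 -59.9] turn -0.2 F [-0.2  0.2  0.1] gap 94.0 j [ 0.07  0.08  1.44 -0.    1.62 -1.7 ]
[[-0.002, -0.98, -0.201], [-0.001, -0.201, 0.98], [-1.0, 0.002, -0.001]]
```

Emit:
arm_command:
  series:
    - [94,[-1,-11,-30],0]
    - [94,[-1,-21,-60],0]
    - [94,[-1,-21,-60],0]

```text
clock: 2.02
eef_pos: [510.7, 16.0, 329.2]
eef_rot: [1.727, 1.568, -2.785]
wrist_force: [-0.2, 0.4, -1.0]
finger_gap: 94.1
```

```bash
python3 - <<'E'
from h import *
g=W([-134,0,184+78]); plan([g[0],g[1],243])
c=shot('wrist','w1'); print(proj(c,g+[0,0,6]), proj(c,W([-60,0,244])))
P,m=cloud(c);Q=P[m]; s=Q[(Q[:,2]>258)&(Q[:,2]<280)&(abs(Q[:,0]-515)<60)&(abs(Q[:,1]-17)<120)]
print(len(s),s.mean(0) if len(s) else 0, cv2.minAreaRect(s[:,:2].astype(np.float32)) if len(s) else 0)
E
```

```text
clock 2.02 pos [510.7  16.  329.2] shift [86.2 -0.5  0.5] turn -0.4 F [-0.2  0.4 -1. ] gap 94.1 j [-0.04  0.15  1.37 -0.    1.63 -1.81]
[[-0.003, -0.98, -0.199], [-0.001, -0.199, 0.98], [-1.0, 0.003, -0.0]]
[257.26274066 200.77382043] [257.81984393 259.06525395]
3446 [521.25182744  19.50341431 267.55018926] ((515.134765625, 18.312789916992188), (56.94410705566406, 196.89938354492188), 11.880373001098633)
```

View pics/w1.png

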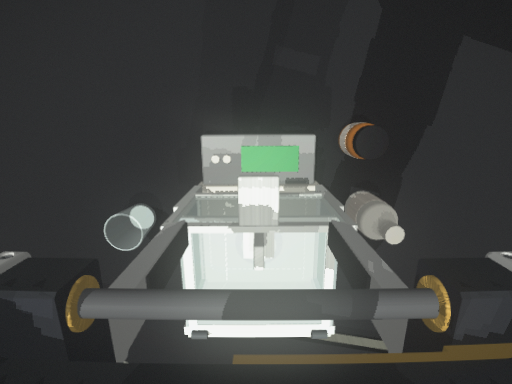

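The wrist picture has the ledge centred between the fingers at about (258,200), with the tab behind it at (258,250). I'll descend and grip the ledge.

Emit:
arm_command:
  series:
    - [94,[30,0,0],0]
    - [94,[60,0,0],0]
    - [94,[86,0,0],0]
    - [94,[86,0,0],0]
    - [30,[86,0,0],0]
    - [30,[86,0,0],0]
    - [30,[86,0,0],0]
    - [30,[86,0,0],0]
    - [30,[86,0,0],0]
    - [30,[86,0,0],0]
  newtons: 20

```text
clock: 3.32
eef_pos: [510.1, 16.7, 243.4]
eef_rot: [1.695, 1.568, -2.816]
wrist_force: [-0.3, -0.0, -0.0]
finger_gap: 37.5
```

Emit:
arm_command:
  series:
    - [30,[8,0,0],0]
    - [30,[20,0,0],0]
    - [30,[32,0,0],0]
    - [30,[44,0,0],0]
    - [30,[56,0,0],0]
    - [30,[66,0,0],0]
    - [30,[70,0,0],0]
    - [30,[70,0,0],0]

```text
clock: 4.32
eef_pos: [509.5, 16.6, 173.0]
eef_rot: [1.616, 1.567, -2.895]
wrist_force: [-1.0, -0.5, 0.1]
finger_gap: 30.3
```

```bash
python3 - <<'E'
from h import *
plan(read_state()['eef_pos'])
c=shot('scene','s2'); P,m=cloud(c);Q=P[m]
for lo,hi in((182,203),): 
  s=Q[(Q[:,2]>lo)&(Q[:,2]<hi)&(abs(Q[:,0]-488)<10)&(abs(Q[:,1]-11)<15)]; print(len(s),np.median(s,0) if len(s) else 0)
k=cv2.resize(cv2.cvtColor(c['pixels'],cv2.COLOR_RGB2BGR)[100:300,160:380],None,fx=3,fy=3); cv2.imwrite('pics/s2z.png',k)
E
```

```text
clock 4.33 pos [509.5  16.6 173. ] shift [0. 0. 0.] turn -0.3 F [-1.  -0.5  0.1] gap 30.3 j [-0.04  0.22  1.64 -0.    1.29 -1.81]
[[-0.004, -0.98, -0.2], [-0.001, -0.2, 0.98], [-1.0, 0.004, -0.0]]
0 0
```

View pics/s2z.png

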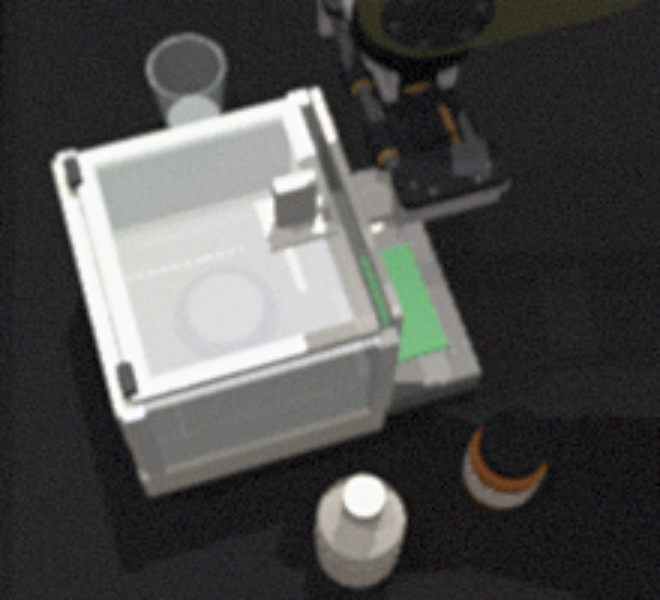

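```bash
python3 - <<'E'
from h import *
c=load('s2'); P,m=cloud(c)
Q=(P-O)@RB
for z0,z1 in ((192,240),):
  k=m&(Q[...,0]>-165)&(Q[...,0]<-95)&(abs(Q[...,1])<110)&(Q[...,2]>180)&(Q[...,2]<330)
  q=Q[k]
  for x in range(-165,-95,7):
    r=q[(q[:,0]>=x)&(q[:,0]<x+7)]
    for y in range(-100,100,25):
      rr=r[(r[:,1]>=y)&(r[:,1]<y+25)]
      if len(rr)>3: print(x,y,len(rr),np.percentile(rr[:,2],[10,50,90]).round(0))
d=shot('wrist','w2')
E
```

```text
-165 75 15 [299. 307. 326.]
-158 25 23 [307. 316. 328.]
-158 75 14 [301. 307. 326.]
-151 0 16 [320. 322. 327.]
-151 25 42 [309. 321. 328.]
-151 75 15 [300. 307. 325.]
-144 0 15 [320. 321. 327.]
-144 25 38 [310. 321. 323.]
-144 75 14 [301. 308. 325.]
-137 -25 14 [198. 199. 203.]
-137 0 17 [200. 321. 322.]
-137 25 40 [308. 320. 322.]
-137 75 15 [300. 305. 324.]
-130 -25 29 [198. 200. 271.]
-130 0 39 [197. 200. 321.]
-130 25 22 [316. 320. 322.]
-130 75 15 [301. 308. 323.]
-123 -25 30 [198. 199. 302.]
-123 0 33 [194. 199. 201.]
-123 75 14 [299. 306. 325.]
-116 -75 26 [312. 314. 315.]
-116 -50 27 [313. 319. 321.]
-116 -25 66 [198. 314. 320.]
-116 0 65 [197. 202. 321.]
-116 25 38 [314. 319. 322.]
-116 75 15 [301. 308. 325.]
-109 -100 36 [198. 200. 320.]
-109 -75 63 [198. 303. 317.]
-109 -50 58 [198. 304. 321.]
-109 -25 80 [198. 308. 321.]
-109 0 55 [198. 200. 321.]
-109 25 85 [198. 312. 322.]
-109 50 31 [197. 199. 200.]
-109 75 53 [197. 200. 323.]
-102 -100 22 [182. 195. 322.]
-102 -75 16 [186. 194. 200.]
-102 -50 16 [188. 196. 201.]
-102 -25 18 [182. 194. 199.]
-102 0 20 [189. 198. 311.]
-102 25 24 [190. 197. 308.]
-102 50 26 [188. 197. 321.]
-102 75 41 [183. 198. 325.]
```

View pics/w2.png

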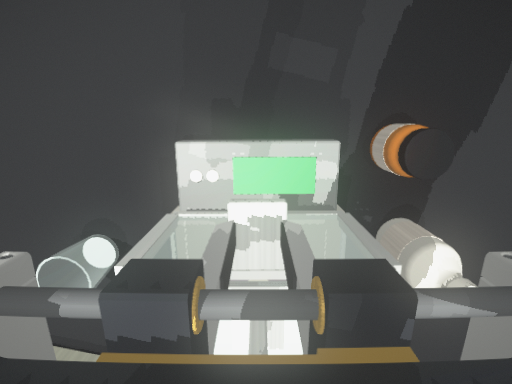

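The sash moved with the fingers: its top edge went from 268 to about 199 mm. The gap reads 30 mm on a 40 mm ledge, which is odd, but the motion is right. I'll push the last 9 mm gently.

Emit:
arm_command:
  series:
    - [36,[3,0,0],0]
    - [36,[6,0,0],0]
    - [36,[8,0,0],0]
    - [36,[8,0,0],0]

```text
clock: 4.92
eef_pos: [509.5, 16.6, 165.1]
eef_rot: [1.611, 1.567, -2.9]
wrist_force: [-0.1, -0.6, 1.5]
finger_gap: 36.3
```

Emit:
arm_command:
  series:
    - [36,[1,0,0],0]
    - [36,[2,0,0],0]
    - [36,[2,0,0],0]

```text
clock: 5.3
eef_pos: [509.7, 16.6, 164.4]
eef_rot: [1.761, 1.568, -2.75]
wrist_force: [-5.5, -0.1, 14.1]
finger_gap: 35.9
```

```bash
cat > sash.py <<'E'
from h import *
def meas(fn):
    c=shot('scene',fn); P,m=cloud(c); Q=(P-O)@RB
    k=m&(Q[...,0]>-160)&(Q[...,0]<-104)&(abs(Q[...,1])<97)&(Q[...,2]>178)&(Q[...,2]<230)
    print('sash top z',np.percentile(Q[k][:,2],[5,25,50,75,95]).round(1))
    k=m&(Q[...,0]>-40)&(Q[...,0]<80)&(abs(Q[...,1])<95)&(Q[...,2]>178)&(Q[...,2]<230)
    print('roof z',np.percentile(Q[k][:,2],[5,50,95]).round(1))
E
python3 -c "
from sash import *
meas('s3'); plan(read_state()['eef_pos'])"
```

```text
sash top z [189.  190.3 191.2 192.2 193.5]
roof z [188.4 190.6 193. ]
clock 5.35 pos [509.7  16.6 164.4] shift [0. 0. 0.] turn -0.3 F [-4.4 -1.3 14.4] gap 36.0 j [-0.04  0.23  1.65 -0.    1.27 -1.81]
[[-0.003, -0.98, -0.2], [-0.001, -0.2, 0.98], [-1.0, 0.003, -0.001]]
```

Emit:
arm_command:
  series:
    - [36,[-1,0,0],0]
    - [94,[-1,0,0],0]
    - [94,[-1,0,0],0]
    - [94,[-1,0,0],0]
    - [94,[-1,0,0],0]
    - [94,[-1,0,0],0]
    - [94,[-1,0,0],0]

```text
clock: 6.22
eef_pos: [509.7, 16.6, 165.4]
eef_rot: [1.748, 1.568, -2.763]
wrist_force: [-0.9, -0.6, 0.5]
finger_gap: 92.4
```

Emit:
arm_command:
  series:
    - [94,[-15,0,0],0]
    - [94,[-35,0,0],0]
    - [94,[-65,0,0],0]
    - [94,[-105,0,0],0]
    - [94,[-105,0,0],0]

```text
clock: 6.85
eef_pos: [510.9, 16.7, 274.1]
eef_rot: [-2.148, 1.567, -0.376]
wrist_force: [1.1, 0.3, -0.1]
finger_gap: 93.9
```

```bash
python3 -c "
from sash import *
meas('s4'); g=W([-60,0,224]); plan([g[0],g[1],270])
c=shot('wrist','w4'); P,m=cloud(c);Q=(P-O)@RB; q=Q[m]
t=q[(abs(q[:,0]+60)<30)&(abs(q[:,1])<25)&(q[:,2]>225)&(q[:,2]<255)]
print(len(t),t.min(0),t.max(0),np.median(t,0)); print(proj(c,W([-60,0,244])))
t=q[(abs(q[:,0]+135)<15)&(abs(q[:,1])<60)&(q[:,2]>178)&(q[:,2]<205)]
print('ledge',len(t),np.percentile(t,[2,50,98],axis=0).round(1))"
```

```text
sash top z [187.2 190.1 191.1 192.1 193.4]
roof z [188.3 190.5 193.1]
clock 6.90 pos [510.3  16.7 271.9] shift [  1.9 -74.5   0.1] turn -0.3 F [-0.4 -0.  -0.3] gap 94.2 j [-0.04  0.16  1.49 -0.    1.5  -1.81]
[[0.0, -0.98, -0.2], [-0.001, -0.2, 0.98], [-1.0, 0.0, -0.001]]
333 [-77.28342593  -5.52776133 225.29142985] [-59.41469642   5.91012346 245.80963611] [-7.28722507e+01  1.56521598e-01  2.43709245e+02]
[256.9387048  287.74416241]
ledge 1076 [[-149.3  -18.3  189.2]
 [-135.4    0.5  190.6]
 [-120.5   20.   192. ]]
```

View pics/w4.png

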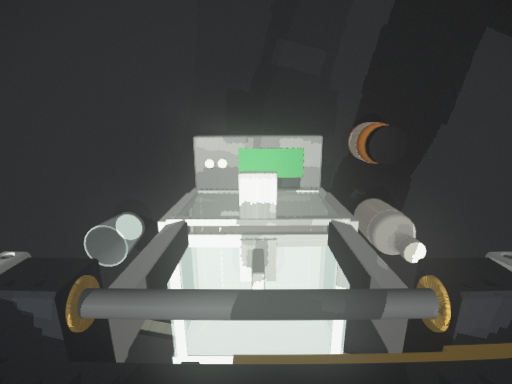

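Sash is down (top at 191 mm), and the tab appears at about (258,262) in the wrist picture. Next, move over the tab, lower and grip it.

Emit:
arm_command:
  series:
    - [94,[0,-25,0],0]
    - [94,[0,-50,0],0]
    - [94,[0,-73,0],0]
    - [60,[10,-73,0],0]
    - [60,[35,-73,0],0]
    - [60,[57,-73,0],0]
    - [60,[66,-73,0],0]
    - [60,[66,-73,0],0]

```text
clock: 7.95
eef_pos: [580.7, 31.2, 204.1]
eef_rot: [1.701, 1.567, -2.81]
wrist_force: [-0.3, -0.2, 0.4]
finger_gap: 59.8
```

```bash
python3 -c "
from h import *
g=W([-61,0,224]); plan([g[0],g[1],205.2])"
```

```text
clock 7.95 pos [580.7  31.2 204.1] shift [-1.1 -1.6 -0. ] turn -0.3 F [-0.3 -0.2  0.4] gap 59.8 j [-0.01  0.36  1.39 -0.    1.4  -1.78]
[[-0.003, -0.98, -0.2], [-0.001, -0.2, 0.98], [-1.0, 0.003, -0.0]]
```

Emit:
arm_command:
  series:
    - [0,[0,-1,0],0]
    - [0,[0,-1,0],0]
    - [0,[0,-1,0],0]
    - [0,[0,-1,0],0]
    - [0,[0,-1,0],0]
    - [0,[0,-1,0],0]
    - [0,[0,-1,0],0]
    - [0,[0,-1,0],0]
  newtons: 20

```text
clock: 8.95
eef_pos: [581.7, 31.2, 204.1]
eef_rot: [1.759, 1.567, -2.752]
wrist_force: [0.7, -1.9, 0.2]
finger_gap: 11.8
```

```bash
python3 -c "
from h import *
p=read_state()['eef_pos']; plan(p); b=RB.T@(p-O); print(b)
gx,gz=b[0],b[2]+18.8; r=np.hypot(85-gx,gz-186); a0=np.arctan2(gz-186,85-gx)
for d in range(5,50,5):
  a=a0+np.radians(d); w=W([85-r*np.cos(a),b[1],186+r*np.sin(a)-18.8]); R=Ro.from_euler('xyz',read_state()['eef_rot']).as_matrix(); print(d,(R.T@(w-p)).round(1))"
```

```text
clock 8.95 pos [581.7  31.2 204.1] shift [0. 0. 0.] turn -0.3 F [ 0.7 -1.9  0.2] gap 11.8 j [-0.01  0.36  1.39 -0.    1.4  -1.78]
[[-0.003, -0.98, -0.2], [-0.001, -0.2, 0.98], [-1.0, 0.003, -0.001]]
[-6.16122042e+01 -1.06845364e-01  2.04079820e+02]
5 [-12.7  -3.7   0. ]
10 [-24.9  -8.5   0. ]
15 [-36.7 -14.4   0.1]
20 [-48.  -21.3   0.1]
25 [-58.6 -29.1   0.1]
30 [-68.5 -37.9   0.2]
35 [-77.6 -47.4   0.2]
40 [-85.8 -57.7   0.3]
45 [-93.1 -68.7   0.3]
```

Tab gripped (gap 11.8 mm). Lift along the arc, first to 20°.

Emit:
arm_command:
  series:
    - [0,[-6,-2,0],0]
    - [0,[-13,-4,0],0]
    - [0,[-19,-6,0],0]
    - [0,[-25,-9,0],0]
    - [0,[-31,-11,0],0]
    - [0,[-37,-14,0],0]
    - [0,[-42,-18,0],0]
    - [0,[-48,-21,0],0]
    - [0,[-48,-21,0],0]

```text
clock: 10.07
eef_pos: [603.0, 35.7, 252.3]
eef_rot: [1.793, 1.568, -2.717]
wrist_force: [5.0, -0.4, -5.8]
finger_gap: 11.8
```

```bash
cat > flap.py <<'E'
from h import *
def flap(fn,cam='scene'):
    s=read_state(); p=s['eef_pos']; b=RB.T@(p-O)
    gx,gz=b[0],b[2]+18.8; r=np.hypot(85-gx,gz-186); a=np.arctan2(gz-186,85-gx)
    print('grip r %.1f angle-14.7 = %.1f'%(r,np.degrees(a)-14.7),'F',s['wrist_force'].round(1),'gap %.1f'%s['finger_gap'])
    c=shot(cam,fn); P,m=cloud(c); Q=(P-O)@RB
    k=m&(Q[...,0]>-110)&(Q[...,0]<70)&(abs(Q[...,1])<98)&(abs(Q[...,1])>20)&(Q[...,2]>192)&(Q[...,2]<345)
    q=Q[k]; 
    if len(q)<50: print('few',len(q)); return
    # RANSAC line in xz
    rng=np.random.default_rng(0); best=0
    for _ in range(800):
        i,j=rng.choice(len(q),2,False); d=q[j,[0,2]]-q[i,[0,2]]; L=np.hypot(*d)
        if L<30: continue
        n=np.array([-d[1],d[0]])/L; e=abs((q[:,[0,2]]-q[i,[0,2]])@n); c_=(e<3).sum()
        if c_>best: best=c_;inl=e<3
    x=q[inl][:,[0,2]]; vx,vy,x0,y0=cv2.fitLine(x.astype(np.float32),cv2.DIST_L2,0,.01,.01).ravel()
    print('n',len(q),'inl',best,'plane angle %.1f'%np.degrees(np.arctan(-vy/vx)),'xspan',x[:,0].min().round(),x[:,0].max().round(), 'z at x=85: %.1f'%(y0+vy/vx*(85-x0)))
E
python3 -c "
from flap import *
flap('s5'); plan(read_state()['eef_pos'])
c=load('s5'); cv2.imwrite('pics/s5z.png',cv2.resize(cv2.cvtColor(c['pixels'],cv2.COLOR_RGB2BGR)[100:300,160:380],None,fx=3,fy=3))"
```

```text
grip r 151.2 angle-14.7 = 19.6 F [ 5.  -0.4 -5.8] gap 11.8
n 4110 inl 3993 plane angle 19.6 xspan -80.0 70.0 z at x=85: 190.6
clock 10.12 pos [602.8  35.6 252.2] shift [0. 0. 0.] turn -0.3 F [ 4.2 -0.1 -6. ] gap 11.7 j [-0.    0.38  1.24 -0.    1.52 -1.77]
[[-0.003, -0.98, -0.2], [-0.001, -0.2, 0.98], [-1.0, 0.003, -0.001]]
```

View pics/s5z.png

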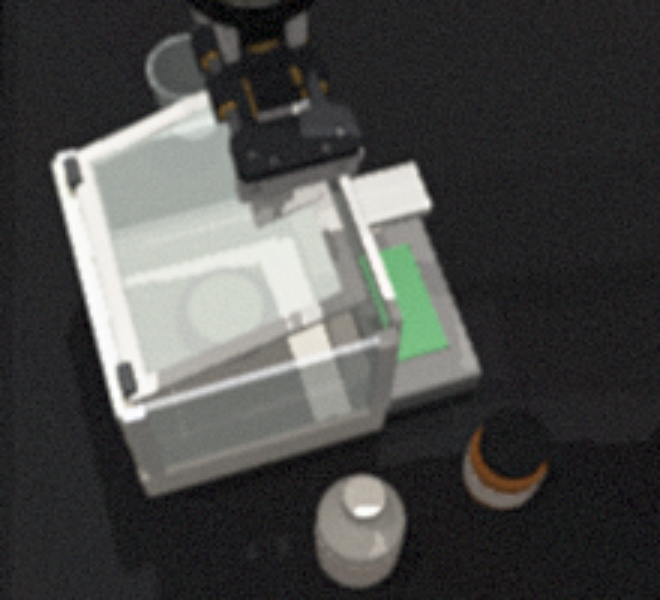

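The flap plane measures 19.6°, matching the arm, and the sash is down. I'll continue to 45°.

```bash
python3 -c "
from h import *
s=read_state();p=s['eef_pos']; b=RB.T@(p-O); R=Ro.from_euler('xyz',s['eef_rot']).as_matrix()
gx,gz=b[0],b[2]+18.8; r=np.hypot(85-gx,gz-186)-0.5; a0=np.arctan2(gz-186,85-gx)
for d in (5,10,15,20,25.4):
  a=a0+np.radians(d); w=W([85-r*np.cos(a),b[1],186+r*np.sin(a)-18.8]); print(d,(R.T@(w-p)).round(1))"
```

```text
5 [-10.3  -8.2   0. ]
10 [-20.1 -17.    0.1]
15 [-29.2 -26.5   0.1]
20 [-37.3 -36.8   0.2]
25.4 [-45.1 -48.7   0.2]
```

Emit:
arm_command:
  series:
    - [0,[-5,-4,0],0]
    - [0,[-10,-8,0],0]
    - [0,[-15,-12.5,0],0]
    - [0,[-20,-17,0],0]
    - [0,[-25,-22,0],0]
    - [0,[-29,-26.5,0],0]
    - [0,[-33,-31.5,0],0]
    - [0,[-37,-37,0],0]
    - [0,[-41,-43,0],0]
    - [0,[-45,-48.5,0],0]
    - [0,[-45,-48.5,0],0]
    - [0,[-45,-48.5,0],0]

```text
clock: 11.62
eef_pos: [650.5, 45.6, 296.7]
eef_rot: [1.649, 1.568, -2.862]
wrist_force: [3.5, 3.1, -10.4]
finger_gap: 12.2
```

```bash
python3 -c "
from flap import *
flap('s6'); plan(read_state()['eef_pos']); flap('t6','top')
c=load('s6'); cv2.imwrite('pics/s6z.png',cv2.resize(cv2.cvtColor(c['pixels'],cv2.COLOR_RGB2BGR)[100:300,160:380],None,fx=3,fy=3))"
```

```text
grip r 150.3 angle-14.7 = 44.8 F [  3.5   3.1 -10.4] gap 12.2
n 2877 inl 2742 plane angle 43.5 xspan -43.0 70.0 z at x=85: 191.4
clock 11.68 pos [650.5  45.6 296.7] shift [0. 0. 0.] turn -0.3 F [  4.1   3.9 -11.4] gap 12.3 j [ 0.01  0.5   0.98 -0.    1.66 -1.76]
[[-0.003, -0.98, -0.2], [-0.001, -0.2, 0.98], [-1.0, 0.003, -0.0]]
grip r 150.3 angle-14.7 = 44.8 F [  4.1   3.9 -11.4] gap 12.3
n 269 inl 256 plane angle 43.2 xspan -41.0 70.0 z at x=85: 193.5
```

View pics/s6z.png

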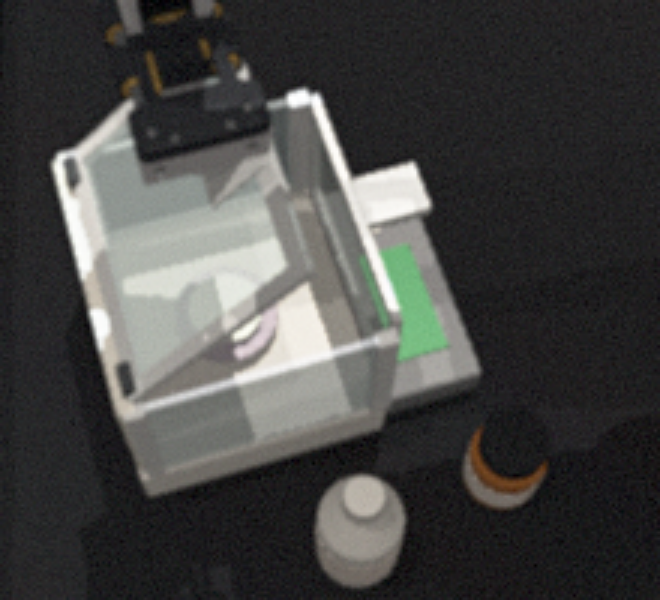

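```bash
python3 -c "
from h import *
for fn,yr in (('s6',(25,97)),('s6',(45,97)),('s6',(-97,-25)),('t6',(25,97)),('t6',(-97,-25)),('s5',(25,97))):
  c=load(fn); P,m=cloud(c); Q=(P-O)@RB; q=Q[m]
  q=q[(q[:,0]>-80)&(q[:,0]<60)&(q[:,1]>yr[0])&(q[:,1]<yr[1])&(q[:,2]>200)&(q[:,2]<330)]
  a=44 if fn!='s5' else 19.6
  for _ in range(6):
    n=np.array([np.sin(np.radians(a)),np.cos(np.radians(a))]); e=(q[:,0]-85)*n[0]+(q[:,2]-186)*n[1]-4
    k=abs(e-np.median(e[abs(e)<8]))<4; x=q[k]
    A=np.c_[x[:,0],x[:,1],np.ones(len(x))]
    # total LSQ plane
    mu=x.mean(0); u,s,vt=np.linalg.svd(x-mu,full_matrices=False); nn=vt[2]*np.sign(vt[2][2]); a=np.degrees(np.arctan2(nn[0],nn[2]))
  dist=nn@(np.array([85,0,186])-mu)
  print(fn,yr,len(q),len(x),'angle %.2f'%a,'ny %.3f'%nn[1],'hinge dist %.1f'%dist,'x',x[:,0].min().round(1),x[:,0].max().round(1),'zmax',x[:,2].max().round(1))
"
```

```text
s6 (25, 97) 1934 1902 angle 43.50 ny -0.009 hinge dist -3.4 x -43.1 59.9 zmax 312.3
s6 (45, 97) 1412 1391 angle 43.47 ny -0.017 hinge dist -2.8 x -43.1 59.9 zmax 312.3
s6 (-97, -25) 349 344 angle 43.29 ny 0.013 hinge dist -3.4 x -42.1 60.0 zmax 308.3
t6 (25, 97) 212 204 angle 43.21 ny -0.062 hinge dist -0.1 x -41.1 59.2 zmax 310.8
t6 (-97, -25) 30 28 angle 42.90 ny 0.075 hinge dist 0.5 x -41.1 59.6 zmax 310.1
s5 (25, 97) 2282 2277 angle 19.62 ny -0.009 hinge dist -3.8 x -80.0 60.0 zmax 251.7
```

The arm's position implies 44.8°, but the camera gives a consistent 43.4°, and I trust the camera. Nudging up by 1.6°.

Emit:
arm_command:
  series:
    - [0,[-1,-2,0],0]
    - [0,[-2,-3.5,0],0]
    - [0,[-2,-3.5,0],0]
    - [0,[-2,-3.5,0],0]

```text
clock: 12.22
eef_pos: [653.9, 46.3, 298.7]
eef_rot: [1.638, 1.568, -2.873]
wrist_force: [3.0, 3.3, -9.7]
finger_gap: 12.2
```

```bash
cat > ang.py <<'E'
from flap import *
def ang(tag):
  s=read_state(); print('clock %.2f'%s['clock'],s['eef_pos'].round(1),'F',s['wrist_force'].round(1),'M',s['moment'].round(2),'gap %.1f'%s['finger_gap'],'qd',abs(s['qd']).max().round(4))
  shot('scene','s'+tag)
  for fn,yr in (('s'+tag,(25,97)),('s'+tag,(-97,-25))):
   c=load(fn); P,m=cloud(c); Q=(P-O)@RB; q=Q[m]
   q=q[(q[:,0]>-80)&(q[:,0]<60)&(q[:,1]>yr[0])&(q[:,1]<yr[1])&(q[:,2]>200)&(q[:,2]<330)]
   a=44
   for _ in range(6):
    n=np.array([np.sin(np.radians(a)),np.cos(np.radians(a))]); e=(q[:,0]-85)*n[0]+(q[:,2]-186)*n[1]-4
    k=abs(e-np.median(e[abs(e)<8]))<4; x=q[k]; mu=x.mean(0); vt=np.linalg.svd(x-mu,full_matrices=False)[2]; nn=vt[2]*np.sign(vt[2][2]); a=np.degrees(np.arctan2(nn[0],nn[2]))
   print(len(x),'angle %.2f'%a,'x',x[:,0].min().round(1),'zmax',x[:,2].max().round(1))
E
python3 -c "
from ang import *
ang('7')"
```

```text
clock 12.22 [653.9  46.3 298.7] F [ 3.   3.3 -9.7] M [ 0.66 -0.41  0.09] gap 12.2 qd 0.0015
1856 angle 44.93 x -40.0 zmax 315.3
288 angle 44.62 x -39.3 zmax 312.7
```

Emit:
arm_command:
  series:
    - [0,[0,0,0],0]
    - [0,[0,0,0],0]
    - [0,[0,0,0],0]
    - [0,[0,0,0],0]
    - [0,[0,0,0],0]
    - [0,[0,0,0],0]
    - [0,[0,0,0],0]
    - [0,[0,0,0],0]
    - [0,[0,0,0],0]
    - [0,[0,0,0],0]

```text
clock: 13.52
eef_pos: [653.9, 46.3, 298.6]
eef_rot: [1.62, 1.568, -2.891]
wrist_force: [2.2, 3.6, -9.2]
finger_gap: 11.8
```

```bash
python3 -c "
from ang import *
ang('8')
from sash import meas; meas('s9')
c0=load('scene0');c=load('s9'); shot('top','t9')
for n0,n1 in(('scene0','s9'),('top0','t9')):
  for nm,(x,y),r,z in (('bottle',(555,224),50,140),('jar',(432,174),45,80),('beaker',(674,-180),60,20)):
    o=[]
    for f in (n0,n1):
      P,m=cloud(load(f)); q=P[m&(np.hypot(P[...,0]-x,P[...,1]-y)<r)&(P[...,2]>z)]; o.append((len(q),np.median(q,0).round(0).tolist() if len(q) else 0))
    print(nm,o)
k=cv2.cvtColor(load('t9')['pixels'],cv2.COLOR_RGB2BGR); cv2.imwrite('pics/t9z.png',k)
c=load('s9'); cv2.imwrite('pics/s9z.png',cv2.resize(cv2.cvtColor(c['pixels'],cv2.COLOR_RGB2BGR)[100:300,160:380],None,fx=3,fy=3))"
```

```text
clock 13.53 [653.9  46.3 298.6] F [ 2.2  3.6 -9.2] M [ 0.61 -0.37  0.07] gap 11.8 qd 0.0014
1855 angle 44.93 x -40.1 zmax 315.7
287 angle 44.37 x -40.7 zmax 313.4
sash top z [186.9 190.2 191.1 192.1 193.4]
roof z [199.5 213.5 228.6]
bottle [(174, [556.0, 229.0, 151.0]), (174, [556.0, 229.0, 151.0])]
jar [(450, [434.0, 182.0, 91.0]), (450, [434.0, 182.0, 91.0])]
beaker [(600, [662.0, -201.0, 63.0]), (0, 0)]
bottle [(89, [556.0, 228.0, 149.0]), (93, [556.0, 227.0, 149.0])]
jar [(264, [435.0, 180.0, 90.0]), (266, [435.0, 180.0, 90.0])]
beaker [(326, [671.0, -193.0, 62.0]), (321, [671.0, -194.0, 62.0])]
```

View pics/s9z.png

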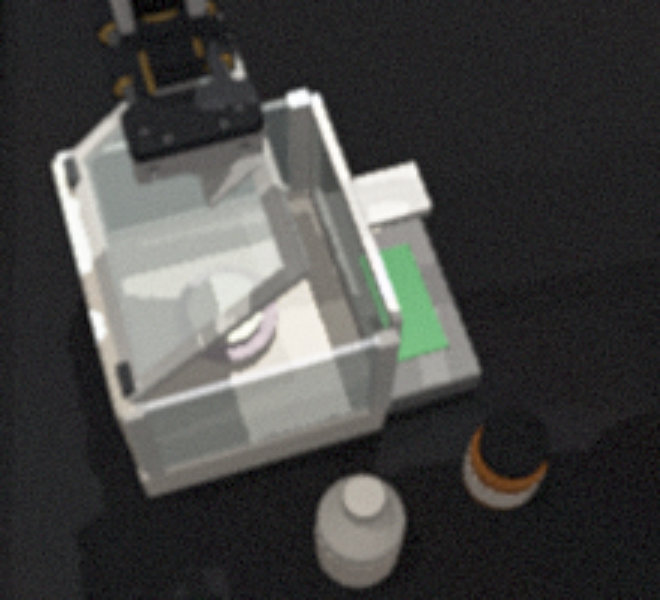

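View pics/t9z.png

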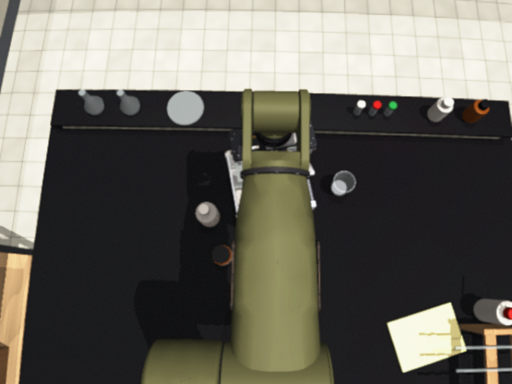

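The flap is steady at about 45°, the sash is down, and the bottle, jar and beaker haven't moved (the arm hides the beaker from the scene camera, but the top view shows it in place). Handing in.

```bash
python3 -c "
from cell import sign_off
print(sign_off())"
```

```text
the job is handed in; nothing more can be done
None
```

The balance is ready: I slid the sash fully down with the roof flap shut, then lifted the flap by its tab. The arm is still holding it at about 45°. I handed in at about 13.6 s of the 45 s allowed.

**Last checks**
- **Sash:** its top edge measures 191 mm, against a nominal 190 mm when down. At the bottom the force rose to 14 N, and the reading did not change after I let go or while lifting the flap.
- **Flap:** the camera gives 44.9° on one side and 44.4° on the other, from far fewer points. The angle was steady over a 1.3 s hold with a grip of 20 N.
- **Bottle, jar and beaker:** all are where they started, to within about 1 mm. The arm hid the beaker from the scene camera, so that one rests on the top camera alone.

**What disagreed**
- **Finger gap on the ledge:** it read 30–37 mm, following the command, on a ledge that should be 40 mm wide. The sash still moved with the fingers, and I did not find out why.
- **Flap angle:** at first the arm's position implied 44.8° while the camera showed 43.4°. I trusted the camera and nudged the flap up to 45°.
- **Holding force:** the wrist reads about 10 N while holding, more than the 1–3 N the flap should need. I put this down to friction as the tab turns in the grip, but did not check.

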